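# Pin the locking bar across the specimen tray

### The arm

A 7-joint arm with a two-finger parallel gripper is mounted at the origin on a cart in front of the work surface, level with it; the furniture and walls round the work are solid. World frame = base frame: x ahead of the robot, y to its left, z up, the work surface at z = 0. Lengths are in m, angles in degrees, forces in N, time in s.
With the tool pointing down it reaches from about 0.425 to 0.95 m from the base axis. Payload 16.7 kg.
Tool frame: the origin (TCP) lies at the very end of the fingers, on their centre line; the grasp point (between the pads) lies 19 mm behind it; z points along the fingers, y is the direction in which the jaws open and shut (so a half turn about z gives the same grasp; the last joint's range is limited). The gripper opens to 94 mm and grips with 3 to 60 N. Pads are 16 mm wide; open, the fingers measure 119 mm over their backs; the gripper's body (75 mm by 177 mm) begins 78 mm behind the grasp point.
Start: joints at [58.413, 24.414, 4.234, 92.017, -1.954, 63.644, -3.845], TCP at [0.264, -0.621, 0.205] pointing down, gripper open.
Joint ranges: [-163.25, 163.25], [-28.42, 122.38], [-70.27, 78.77], [12.13, 141.07], [-58.53, 238.53], [9.26, 117.41], [-156.51, 156.51]. Speed limits (degrees/s): [108.29, 108.29, 136.94, 136.94, 172.46, 172.46, 172.46].

### API

Orientations are given as a 3x3 rotation matrix whose columns are the frame's x, y, z axes.
In Python, from bench import get_state, read_camera, get_calibration, hand_in gives the robot as it stands. The module is installed in compiled form; this text tells all that it offers.
- The arm moves only by the tool servo_tool, never from a script. Its argument "deltas" is a list of rows, each a list of 3 entries, a list of its own where there are three numbers: the shift along the world's x, y, z in m, then the turn, a rotation vector about the world's x, y, z in rad, then the closure, from 0 (fully open) to 1 (shut). In form: [[[x, y, z], [ax, ay, az], claw], ...]. A call has 1 to 5 rows; each row shifts and turns the commanded pose from where the row before left it; what a row does not reach is not made up. A row lasts 1/12 s, in which the tool goes at most 41.7 mm and 7.16 degrees, less where a joint would pass 70% of its speed; a pose out of reach is approached as far as the arm can. A call is refused whole if a number of a shift passes 0.0417 or a number of a turn 0.125, either way. A call with a gripper value outside its range is refused whole. The fingers move at their own pace and stop on an object; "squeeze" is the grip in N (left out, the last holds). Time passes only in rows, so rows that do not move let the fingers close. It gives the time, the measured TCP pose, the force and the opening at its end, in the units of the state.
- get_state(): the state, without advancing time (a new reading comes with each control period).
- read_camera(name): name is "scene" or "top" or "wrist"; returns (picture, depth): 384x512x3 uint8, red, green, blue; 384x512 float32, m along the optical axis (not along the pixel's ray), 0 where there is no reading.
- get_calibration(name): a dict with "fx", "fy", "cx", "cy" (pixels), "k1" (the pictures are not rectified: a ray, as slopes to the right and down, at radius r is drawn at 1 + k1 r^2 times it, then the intrinsics apply), "R" (3x3) and "t" (3): a world point X has camera coordinates R X + t. Camera axes: x right, y down, z forward; pixel columns grow to the right and rows downward; lengths in m; the calibration is good to about 2 mm. A picture is of the moment at which its call begins: read the wrist's pose just before it. get_calibration takes no time and is no camera call; for the wrist camera it gives the pose at the moment of the call.
- hand_in(): hands the job in, once; it reports no verdict.
The state is a dict: "clock": time; "qpos": joint angles; "joint_velocities": joint speeds; "tau": joint torques, N m; "tcp_pos": TCP position; "tcp_rot": TCP orientation; "wrist_force": force on the tool from outside, world axes, zero at the start; "torque": the same for the moment, N m; "finger_gap": finger opening in m.
Only numpy, scipy, OpenCV 4.12 (cv2) and the standard library are available. Lean on these libraries where they do the work, as an engineer would, in place of code of your own. Each camera call takes 0.05 s, during which the arm holds its last target.

### The job

Lock the specimen tray: swing its bar across so that the bar's eye plate lies in the slot of the steel fork, then take the steel pin from its wooden block and thread it down through the fork and the eye plate until its head sits flat on the fork. Find the alignment by feel and never force the pin, and leave the jar and the loose stones standing beside the tray where they are.

Things in the scene. Friction and masses are not known exactly. Their poses are not given: they have to be found in the camera images.
- tray: Fixed shallow wooden specimen tray, 120 x 250 mm, floor 10 mm and dark rim 20 mm high, four small stones fixed in it (none over 32 mm high). Origin: centre of its underside, on the table; z up, y along its length. A steel fork (36 x 50 mm, two knuckles one above the other) stands at its +y end, the pivot of the locking bar at its -y end. Place and heading differ each time.
- fork_hole (a point): Centre of the mouth of the upright hole in the fork's upper knuckle, on the knuckle's flat top, 61 mm above the table; at (0, 85, 61) mm in the tray's frame, same axes. The hole is 14 mm wide with a 2 mm chamfer. The upper knuckle is 14 mm thick (height 47 to 61 mm); the lower knuckle has the same hole in line with it (height 34 down to 10 mm).
- fork_slot (a point): Point on the axis of the fork's hole in the middle of the slot between its knuckles, 40.5 mm above the table. The slot is 13 mm high (34 to 47 mm) and open to the tray's -x, +x and -y sides; a web closes it on the outer +y side. Nothing stops the bar there: it can swing right through.
- bar_pivot (a point): Top of the bar's upright pivot, at (0, -85, 53.5) mm in the tray's frame: 170 mm from the axis of the fork's hole.
- bar (a joint): Angle (rad) of the flat locking bar about its pivot. 0: the bar's centre line points from the pivot to the fork's hole. Positive: open, towards the tray's +x side (starts at 0.45 to 0.8); it can go on to -0.2. Friction about 0.15 N m; it stays where it is left. On its end is a steel eye plate, 70 mm across the bar, 28 mm along it, 10 mm thick (height 35.5 to 45.5 mm).
- bar_knob (a point): Centre of the top of the bar's upright black round knob, 16 mm wide, 30 mm tall (height 46 to 76 mm), on the bar's centre line 95 mm from the pivot. The eye plate's 14 mm hole (0.5 mm chamfer), 170 mm from the pivot, is NOT on the centre line: the plate is screwed on up to 13 mm to either side, differently each time, so the holes line up at some bar angle from -0.076 to +0.076, to be felt for.
- pin: Loose steel pin, 80 to 130 g: round shank 12 mm wide, 41 mm long, its last 4 mm tapered to 11 mm. Origin: centre of the nose's end; z towards the head. Starts upright in the holder, origin 8 mm above the table. In the fork over the plate's solid part it stands by itself, origin 45.5 mm high; when the holes line up it drops by its weight and catches the bar. Fully home the origin is 20 mm high.
- pin_head (a point): Centre of the top of the pin's cylindrical head, 20 mm wide and 24 mm tall; 65 mm above the pin's origin (head's underside 41 mm above the origin). 85 mm above the table when the pin is fully home.
- holder: The fixed light wooden block, 64 x 64 x 30 mm, with a 14 mm hole 22 mm deep in which the pin is parked. Origin: centre of its underside.
- sample_jar_1: Bystander: clear jar with black cap, 47 mm wide, 63 mm high. Origin: centre of its underside.
- agate_a: Bystander: orange stone, 40 x 52 x 28 mm. Origin: centre of its underside.
- slate_a: Bystander: flat grey stone, 45 x 68 x 18 mm. Origin: centre of its underside.

How it is judged:
By the outcome, as a careful person would: the job done as asked, in the order asked, and still so for the second after the job is handed in, with the robot touching nothing.
It also fails if it takes over 72 s, if anything falls off the work surface, if the arm or the gripper's body presses on something with over 40 N, if the wrist force passes 120 N, or if a joint passes its speed limit or range.

## Working session

There is one attempt and no reset: what is moved stays moved. The work goes in short steps, Python scripts to look and compute and a tool call to move; the robot and the scene stay as the last step left them, time stands still between calls to the robot, and variables do not carry over. Pictures are saved under pics/ and viewed, and the job is handed in when it is done.

Besides the shell and the picture viewer there is one more tool, called as name(argument=value, ...), one argument or row to a line, values as JSON. servo_tool: Moves the arm, as the interface text tells. Its arguments: {"type":"object","properties":{"deltas":{"type":"array"},"squeeze":{"type":"number"}},"required":["deltas"]}

```bash
mkdir -p pics
cat > h.py <<'E'
import numpy as np, cv2
from bench import *
def snap(n,f):
    c=get_calibration(n); p,d=read_camera(n)
    cv2.imwrite('pics/%s.png'%f,p[:,:,::-1]); np.savez('pics/%s.npz'%f,p=p,d=d,**{k:np.array(v) for k,v in c.items()})
    return p,d,c
def load(f): return np.load('pics/%s.npz'%f)
def ray(c,u,v):
    K=np.array([[c['fx'],0,c['cx']],[0,c['fy'],c['cy']],[0,0,1.]],float)
    a=cv2.undistortPoints(np.array([[[u,v]]],float),K,np.array([float(c['k1']),0,0,0,0]))[0,0]
    return np.array([a[0],a[1],1.])
def atz(c,u,v,z):
    R=np.array(c['R']);t=np.array(c['t']); o=-R.T@t; r=R.T@ray(c,u,v); return o+r*(z-o[2])/r[2]
def atd(c,u,v,d):
    R=np.array(c['R']);t=np.array(c['t']); return R.T@(ray(c,u,v)*d-t)
def proj(c,X):
    K=np.array([[c['fx'],0,c['cx']],[0,c['fy'],c['cy']],[0,0,1.]],float)
    p=np.array(c['R'])@np.array(X)+np.array(c['t']); a=p[:2]/p[2]; r2=a@a; a=a*(1+float(c['k1'])*r2)
    return a[0]*K[0,0]+K[0,2],a[1]*K[1,1]+K[1,2]
def crop(f,x0,y0,x1,y1,s,o):
    p=cv2.imread('pics/%s.png'%f)[y0:y1,x0:x1]; cv2.imwrite('pics/%s.png'%o,cv2.resize(p,None,fx=s,fy=s,interpolation=cv2.INTER_CUBIC))
E
python3 - <<'E'
from h import *
for n in['scene','top']:
    p,d,c=snap(n,n+'0'); print(n,{k:np.round(v,3).tolist() for k,v in c.items()})
print(get_state())
E
```

```text
scene {'fx': 354.66, 'fy': 354.66, 'cx': 249.743, 'cy': 194.135, 'k1': -0.032, 'R': [[-0.885, -0.465, 0.008], [-0.355, 0.664, -0.659], [0.301, -0.586, -0.752]], 't': [0.465, 0.236, 0.834]}
top {'fx': 487.55, 'fy': 487.55, 'cx': 251.992, 'cy': 187.842, 'k1': -0.183, 'R': [[0.001, -1.0, -0.001], [-0.983, -0.001, -0.185], [0.185, 0.001, -0.983]], 't': [-0.001, 0.569, 1.488]}
{'clock': 0.1, 'qpos': array([58.4126711 , 24.44813314,  4.23136804, 92.04724566, -1.95306374,
       63.64367845, -3.84699989]), 'joint_velocities': array([-0.07436038, -0.1178094 , -0.10594019, -0.04471472, -0.01832465,
       -0.01631732, -0.00251589]), 'tau': array([ 1.10422520e-02, -9.37472463e+01,  3.67929853e+00, -4.55046701e+01,
       -4.84918559e-02,  1.67061336e-02,  6.00268754e-05]), 'tcp_pos': array([ 0.26379766, -0.62089512,  0.20483178]), 'tcp_rot': array([[ 9.20383523e-01,  3.91016465e-01, -5.42480825e-04],
       [ 3.91016829e-01, -9.20382947e-01,  1.03417738e-03],
       [-9.49097166e-05, -1.16395895e-03, -9.99999318e-01]]), 'wrist_force': array([-0.3087545 , -0.6295245 , -0.37429717]), 'torque': array([ 0.01115507,  0.00087851, -0.0200202 ]), 'finger_gap': 0.09440197372984874}
```

View pics/top0.png

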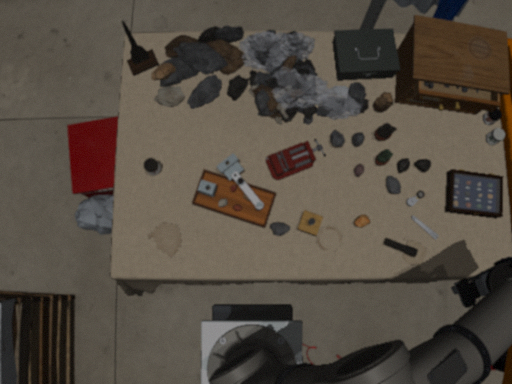

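View pics/scene0.png

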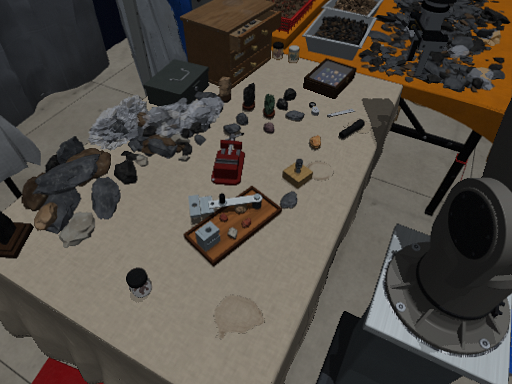

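The top view shows the tray around (235,197), with the fork at its left end (207,187) and the open bar's eye plate at (230,165). The holder is at (310,222), the agate at (361,221), the slate at (280,228) and the jar at (152,165). I'll enlarge this area.

Run:
```python
from h import *
crop('top0',180,140,340,250,5,'top0c')
crop('scene0',170,140,330,270,5,'scene0c')
```

```text
(no output)
```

View pics/top0c.png

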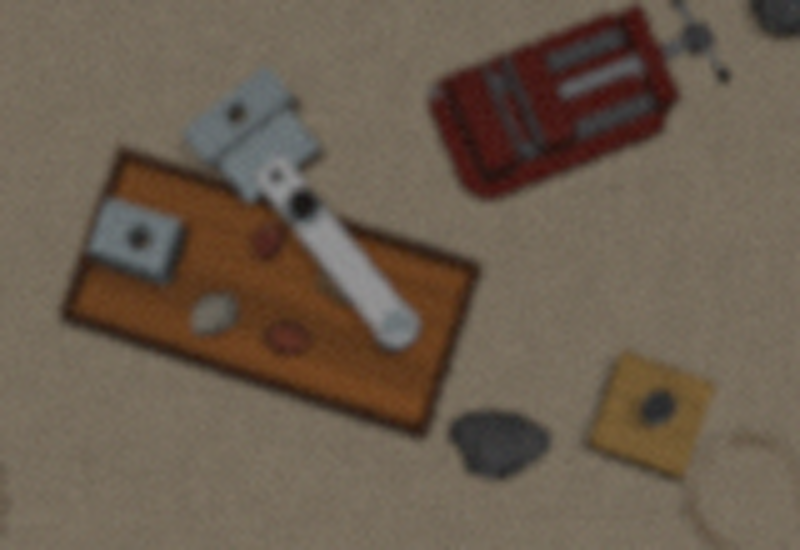

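View pics/scene0c.png

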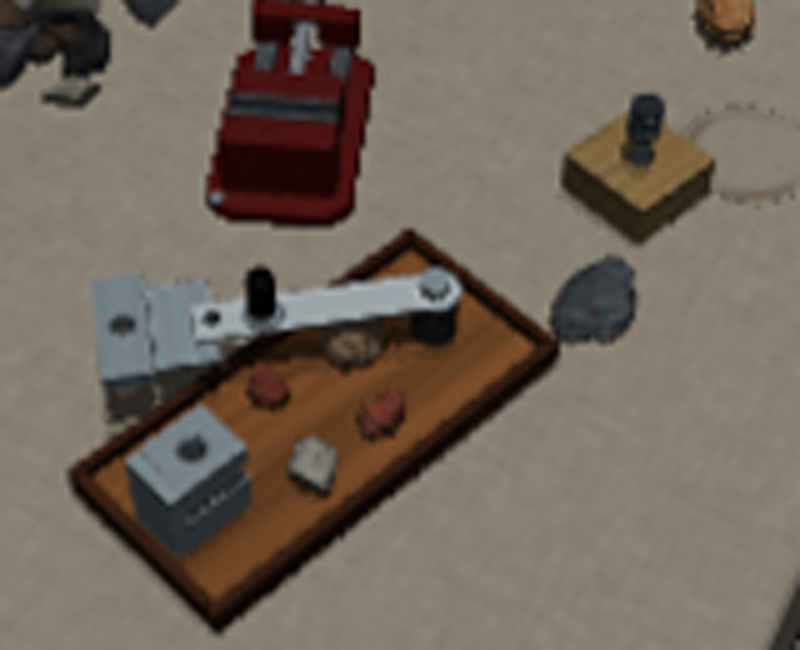

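Run:
```python
from h import *
c=load('top0'); s=load('scene0')
T=lambda x,y,z: atz(c,180+(x+.5)/5-.5,140+(y+.5)/5-.5,z)
S=lambda x,y,z: atz(s,170+(x+.5)/5-.5,140+(y+.5)/5-.5,z)
for n,a,b,z in[('fork',(139,237),(192,449),.061),('piv',(398,325),(436,281),.0535),('knob',(304,200),(261,272),.076),('eye',(237,112),(123,324),.0455),('pinhead',(658,402),(646,103),.073)]:
    print(n,T(*a,z).round(4),S(*b,z).round(4))
for x,y in[(123,150),(478,265),(425,435),(65,318)]: print(T(x,y,.02).round(4))
for x,y in[(625,352),(715,380),(683,478),(587,443)]: print('holder',T(x,y,.03).round(4))
d=c['d']; print(d[188,203],atd(c,203,188,d[188,203]))
d=s['d']; print(atd(s,208,229,d[229,208]),atd(s,314,170,d[170,314]), atd(s,298,160,d[160,298]))
```

```text
fork [0.57   0.1396 0.061 ] [0.5682 0.1404 0.061 ]
piv [ 0.5153 -0.0235  0.0535] [ 0.5144 -0.0205  0.0535]
knob [0.5907 0.0353 0.076 ] [0.5902 0.035  0.076 ]
eye [0.6547 0.0795 0.0455] [0.6515 0.0794 0.0455]
pinhead [ 0.4641 -0.184   0.073 ] [ 0.4617 -0.1842  0.073 ]
[0.6355 0.155  0.02  ]
[ 0.5596 -0.0757  0.02  ]
[ 0.4495 -0.0411  0.02  ]
[0.5246 0.1904 0.02  ]
holder [ 0.5015 -0.1687  0.03  ]
holder [ 0.4834 -0.226   0.03  ]
holder [ 0.4208 -0.2043  0.03  ]
holder [ 0.4432 -0.1435  0.03  ]
1.5304122 [0.5662837  0.15320429 0.0635021 ]
[0.57247942 0.13476872 0.05293936] [ 0.42563498 -0.24243083 -0.00113968] [ 0.46453232 -0.18543946  0.07146655]
```

servo_tool(
  deltas=[
    [[0.018,0.0365,0],[0,0,0.03],0.3],
    [[0.018,0.0365,0],[0,0,0.03],0.3],
    [[0.018,0.0365,0],[0,0,0.03],0.3],
    [[0.018,0.0365,0],[0,0,0.03],0.3],
    [[0.018,0.0365,0],[0,0,0.03],0.3],
  ],
)

```text
clock: 0.52
tcp_pos: [0.3542, -0.4368, 0.2052]
tcp_rot: [[0.851, 0.525, -0.0], [0.525, -0.851, 0.0], [-0.0, -0.0, -1.0]]
wrist_force: [1.4, -0.7, -0.4]
finger_gap: 0.0668
```

servo_tool(
  deltas=[
    [[0.018,0.0365,0],[0,0,0.03],0.3],
    [[0.018,0.0365,0],[0,0,0.03],0.3],
    [[0.018,0.0365,0],[0,0,0.03],0.3],
    [[0.018,0.0365,0],[0,0,0.03],0.3],
    [[0.018,0.0365,0],[0,0,0.03],0.3],
  ],
)

```text
clock: 0.93
tcp_pos: [0.4442, -0.2543, 0.2055]
tcp_rot: [[0.763, 0.647, -0.0], [0.647, -0.763, -0.0], [-0.0, 0.0, -1.0]]
wrist_force: [1.3, -0.1, -0.3]
finger_gap: 0.0656
```

servo_tool(
  deltas=[
    [[0.018,0.0365,0],[0,0,0.03],0.3],
    [[0.018,0.0365,0],[0,0,0.03],0.3],
    [[0.018,0.0365,0],[0,0,0.03],0.3],
    [[0.018,0.0365,0],[0,0,0.03],0.3],
    [[0.01,0.02,0],[0,0,0.03],0.3],
  ],
)

```text
clock: 1.35
tcp_pos: [0.5272, -0.0856, 0.2055]
tcp_rot: [[0.655, 0.756, 0.0], [0.756, -0.655, 0.001], [0.001, -0.0, -1.0]]
wrist_force: [0.3, -0.0, 0.7]
finger_gap: 0.0657
```

Run:
```python
from h import *
p,d,c=snap('wrist','w1'); print({k:np.round(v,3).tolist() for k,v in c.items()})
crop('w1',0,0,512,384,1.5,'w1c')
```

```text
{'fx': 335.378, 'fy': 335.378, 'cx': 250.056, 'cy': 191.142, 'k1': 0.031, 'R': [[0.756, -0.655, -0.001], [-0.631, -0.728, 0.268], [-0.176, -0.202, -0.963]], 't': [-0.455, 0.244, 0.467]}
```

View pics/w1c.png

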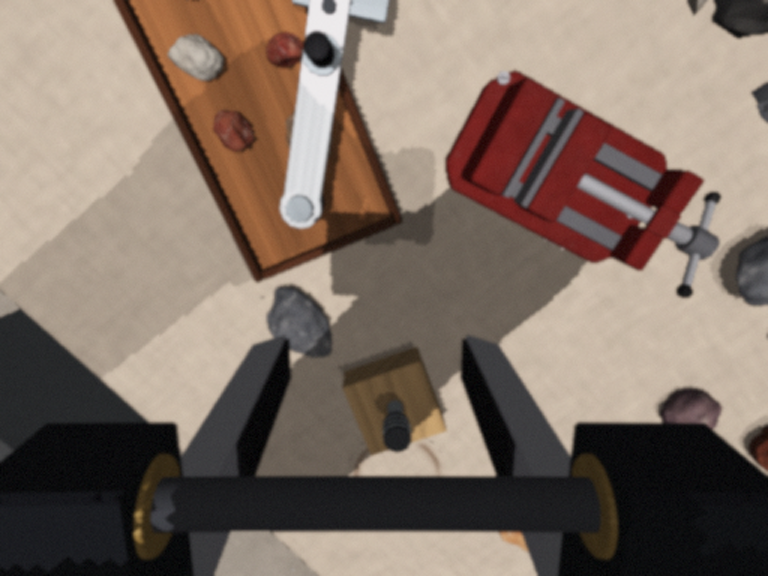

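The wrist view shows the pivot at (299,208), the knob at (319,48) and the pin head at (397,435) in the 1.5x picture. The fork is still out of view.

servo_tool(
  deltas=[
    [[0.01,0.035,0],[0,0,0.02],0.4],
    [[0.01,0.035,0],[0,0,0.02],0.4],
    [[0.01,0.03,0],[0,0,0.02],0.4],
    [[0,0,0],[0,0,0],0.4],
  ],
)

```text
clock: 1.73
tcp_pos: [0.5569, 0.0164, 0.2054]
tcp_rot: [[0.606, 0.795, 0.0], [0.795, -0.606, 0.003], [0.002, -0.001, -1.0]]
wrist_force: [-0.5, 0.6, -0.5]
finger_gap: 0.0564
```

Run:
```python
from h import *
c=load('w1')
for n,u,v,z in[('piv',299,208,.0535),('knob',319,46,.076),('pin',397,432,.073)]: print(n,atz(c,(u+.5)/1.5-.5,(v+.5)/1.5-.5,z).round(4))
p,d,c=snap('wrist','w2')
crop('w2',0,0,512,384,1.5,'w2c')
```

```text
piv [ 0.517  -0.0223  0.0535]
knob [0.5913 0.0352 0.076 ]
pin [ 0.4659 -0.1804  0.073 ]
```

View pics/w2c.png

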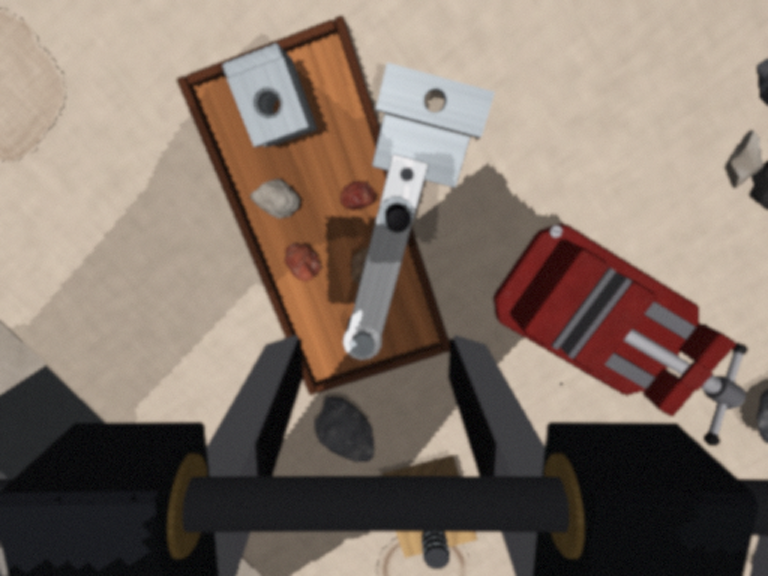

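Run:
```python
from h import *
crop('w2',140,30,340,240,3.8,'w2d')
```

```text
(no output)
```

View pics/w2d.png

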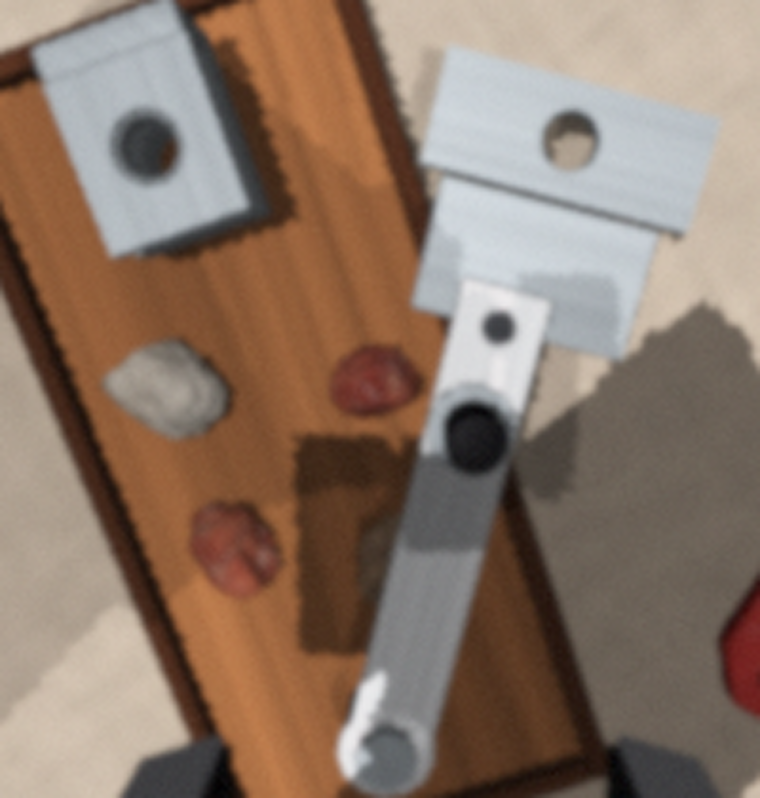

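Run:
```python
from h import *
c=load('w2')
W=lambda u,v,z: atz(c,140+(u+.5)/3.8-.5,30+(v+.5)/3.8-.5,z)
P=W(386,757,.0535);F=W(147,145,.061);K=W(476,441,.076);E=W(571,140,.0455);S=W(498,327,.046)
ang=lambda a:np.degrees(np.arctan2(a[1]-P[1],a[0]-P[0]))
for n,a in zip('PFKES',(P,F,K,E,S)): print(n,a.round(4),np.linalg.norm((a-P)[:2]).round(4),ang(a).round(2))
# plate corners
for u,v in[(450,45),(718,118),(682,236),(422,165)]: print(W(u,v,.0455).round(4),ang(W(u,v,.0455)).round(2))
for u,v in[(465,280),(549,298)]: print('barend',W(u,v,.046).round(4),ang(W(u,v,.046)))
for u,v in[(450,385),(503,388),(437,455),(518,452)]:pass
print(get_state()['wrist_force'],get_state()['tcp_pos'])
```

```text
P [ 0.5175 -0.021   0.0535] 0.0 0.0
F [0.5698 0.139  0.061 ] 0.1683 71.9
K [0.5909 0.0373 0.076 ] 0.0937 38.48
E [0.6528 0.0789 0.0455] 0.1682 36.45
S [0.6115 0.0535 0.046 ] 0.1199 38.38
[0.6418 0.1145 0.0455] 47.45
[0.6845 0.0609 0.0455] 26.13
[0.6619 0.0432 0.0455] 23.96
[0.6198 0.0968 0.0455] 49.03
barend [0.6117 0.0681 0.046 ] 43.37658648377748
barend [0.6262 0.0514 0.046 ] 33.64586136457584
[-0.99261659 -0.53422208 -0.38441382] [0.55622792 0.01315422 0.20516498]
```

servo_tool(
  deltas=[
    [[0.017,0.012,-0.033],[0,0,0],0.5],
    [[0.017,0.011,-0.033],[0,0,0],0.5],
    [[0,0,-0.04],[0,0,0],0.5],
    [[0,0,-0.038],[0,0,0],0.5],
    [[0,0,-0.005],[0,0,0],0.5],
  ],
)

```text
clock: 2.2
tcp_pos: [0.586, 0.0313, 0.0504]
tcp_rot: [[0.613, 0.79, -0.009], [0.79, -0.613, -0.001], [-0.006, -0.006, -1.0]]
wrist_force: [-0.6, -0.1, 0.4]
finger_gap: 0.0468
```

servo_tool(
  deltas=[
    [[0,0,0],[0,0,0],0.8],
    [[0,0,0],[0,0,0],1],
    [[0,0,0],[0,0,0],1],
    [[0,0,0],[0,0,0],1],
  ],
  squeeze=10,
)

```text
clock: 2.53
tcp_pos: [0.5913, 0.0325, 0.0589]
tcp_rot: [[0.613, 0.79, 0.003], [0.79, -0.613, 0.0], [0.002, 0.003, -1.0]]
wrist_force: [-0.2, -0.3, -0.1]
finger_gap: 0.0238
```

servo_tool(
  deltas=[
    [[0,0,-0.003],[0,0,0],1],
    [[0,0,0],[0,0,0],1],
    [[0,0,0],[0,0,0],1],
    [[0,0,0],[0,0,0],1],
  ],
)

```text
clock: 2.87
tcp_pos: [0.5909, 0.0328, 0.0549]
tcp_rot: [[0.612, 0.791, 0.002], [0.791, -0.612, 0.0], [0.001, 0.002, -1.0]]
wrist_force: [-1.3, -0.7, 9.4]
finger_gap: 0.0154
```

servo_tool(
  deltas=[
    [[-0.0039,0.0044,0],[0,0,0.03],1],
    [[-0.004,0.0043,0],[0,0,0.03],1],
    [[-0.0044,0.0039,0],[0,0,0.03],1],
    [[-0.0044,0.0039,0],[0,0,0.03],1],
    [[-0.0048,0.0033,0],[0,0,0.03],1],
  ],
)

```text
clock: 3.28
tcp_pos: [0.5702, 0.0534, 0.0549]
tcp_rot: [[0.486, 0.874, 0.004], [0.874, -0.486, 0.001], [0.003, 0.003, -1.0]]
wrist_force: [5.0, 1.2, 4.2]
finger_gap: 0.016
```

servo_tool(
  deltas=[
    [[-0.0048,0.0032,0],[0,0,0.03],1],
    [[-0.0052,0.0027,0],[0,0,0.03],1],
    [[-0.0053,0.0026,0],[0,0,0.03],1],
    [[-0.0055,0.0021,0],[0,0,0.03],1],
    [[-0.0056,0.0019,0],[0,0,0.03],1],
  ],
)

```text
clock: 3.7
tcp_pos: [0.5435, 0.0659, 0.0548]
tcp_rot: [[0.349, 0.937, 0.004], [0.937, -0.349, 0.001], [0.002, 0.003, -1.0]]
wrist_force: [4.0, 2.3, 5.4]
finger_gap: 0.0154
```

servo_tool(
  deltas=[
    [[0,0,0],[0,0,0],1],
    [[0,0,0],[0,0,0],1],
    [[0,0,0],[0,0,0],1],
  ],
)

```text
clock: 3.95
tcp_pos: [0.543, 0.0659, 0.0547]
tcp_rot: [[0.351, 0.936, 0.003], [0.936, -0.351, 0.001], [0.002, 0.002, -1.0]]
wrist_force: [0.2, 3.3, 8.8]
finger_gap: 0.0154
```

servo_tool(
  deltas=[
    [[0,0,0],[0,0,0],0.5],
    [[0,0,0],[0,0,0],0.5],
    [[0,0,0.02],[0,0,0],0.5],
    [[0,0,0.04],[0,0,0],0.5],
    [[0,0,0.04],[0,0,0],0.5],
  ],
)

```text
clock: 4.37
tcp_pos: [0.5407, 0.0649, 0.1538]
tcp_rot: [[0.351, 0.936, -0.003], [0.936, -0.351, 0.0], [-0.001, -0.003, -1.0]]
wrist_force: [1.5, -0.8, 0.6]
finger_gap: 0.045
```

servo_tool(
  deltas=[
    [[-0.01,-0.025,0.03],[0,0,0],0.5],
    [[-0.01,-0.025,0.02],[0,0,0],0.5],
    [[0,0,0],[0,0,0],0.5],
  ],
)

```text
clock: 4.62
tcp_pos: [0.5225, 0.0107, 0.2076]
tcp_rot: [[0.355, 0.935, 0.005], [0.935, -0.355, -0.002], [-0.0, 0.005, -1.0]]
wrist_force: [1.3, -2.1, -0.2]
finger_gap: 0.0471
```

Run:
```python
from h import *
p,d,c=snap('wrist','w3')
crop('w3',0,0,512,384,1.5,'w3c')
```

```text
(no output)
```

View pics/w3c.png

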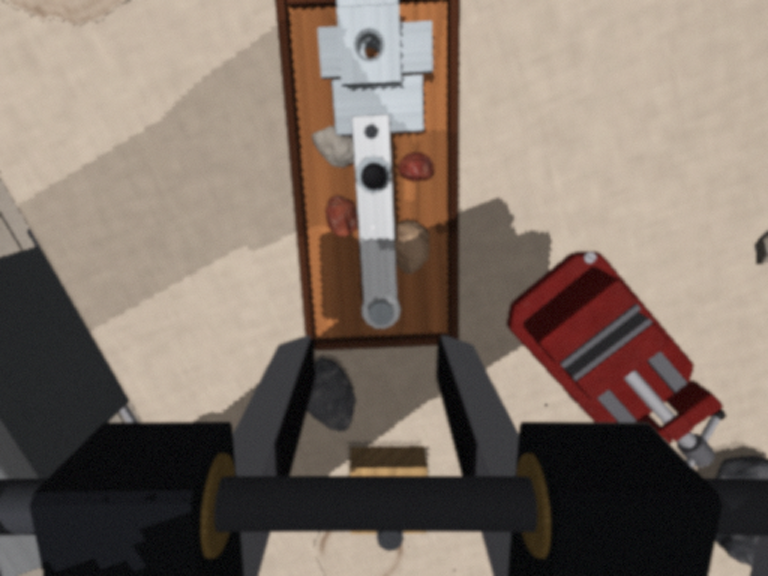

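Run:
```python
from h import *
crop('w3',195,0,305,110,7,'w3d')
c=load('w3')
W=lambda u,v,z: atz(c,(u+.5)/1.5-.5,(v+.5)/1.5-.5,z)
P=W(381,312,.0535);F=W(370,43,.061);K=W(374,176,.076);S=W(371,131,.046)
ang=lambda a:np.degrees(np.arctan2(a[1]-P[1],a[0]-P[0]))
for n,a in zip('PFKS',(P,F,K,S)): print(n,a.round(4),np.linalg.norm((a-P)[:2]).round(4),ang(a).round(2))
```

```text
P [ 0.5168 -0.0211  0.0535] 0.0 0.0
F [0.5702 0.1394 0.061 ] 0.1691 71.58
K [0.5456 0.0683 0.076 ] 0.0939 72.15
S [0.5533 0.0938 0.046 ] 0.1206 72.35
```

View pics/w3d.png

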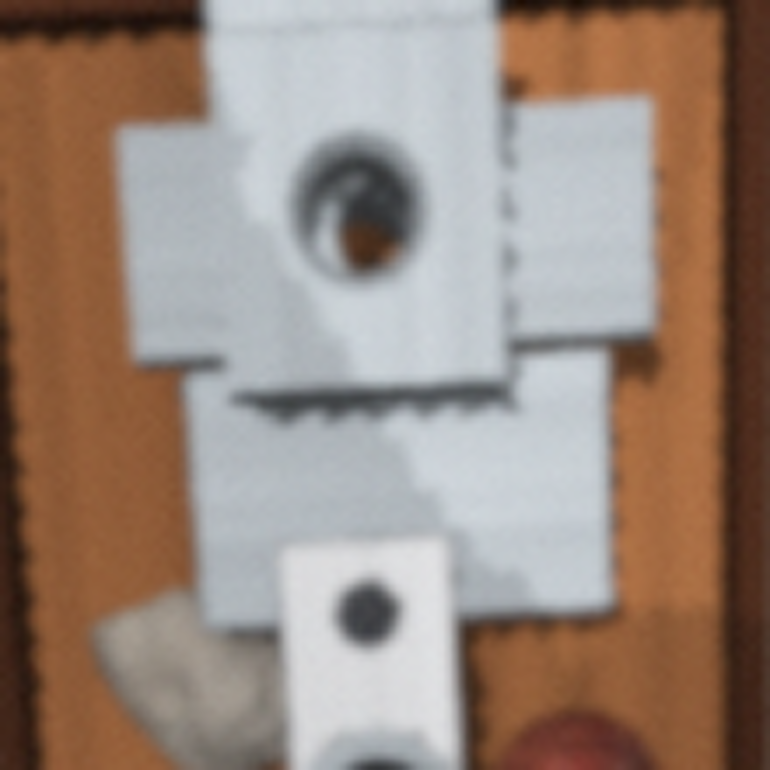

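servo_tool(
  deltas=[
    [[0.01,0.026,-0.03],[0,0,0],0.5],
    [[0.011,0.026,-0.03],[0,0,0],0.5],
    [[0,0,-0.04],[0,0,0],0.5],
    [[0,0,-0.035],[0,0,0],0.5],
    [[0,0,-0.012],[0,0,0],0.5],
  ],
)

```text
clock: 5.08
tcp_pos: [0.5399, 0.0677, 0.0514]
tcp_rot: [[0.35, 0.937, -0.007], [0.937, -0.35, -0.0], [-0.002, -0.006, -1.0]]
wrist_force: [-1.3, -0.7, 1.0]
finger_gap: 0.0474
```

servo_tool(
  deltas=[
    [[0,0,0],[0,0,0],0.8],
    [[0,0,0],[0,0,0],1],
    [[0,0,0],[0,0,0],1],
    [[0,0,0],[0,0,0],1],
    [[0,0,0],[0,0,0],1],
  ],
  squeeze=10,
)

```text
clock: 5.5
tcp_pos: [0.5441, 0.067, 0.0582]
tcp_rot: [[0.352, 0.936, 0.003], [0.936, -0.352, 0.0], [0.001, 0.002, -1.0]]
wrist_force: [-0.7, 0.6, 0.7]
finger_gap: 0.0172
```

servo_tool(
  deltas=[
    [[0,0,0],[0,0,0],1],
    [[0,0,0],[0,0,0],1],
  ],
)

```text
clock: 5.67
tcp_pos: [0.544, 0.0671, 0.0579]
tcp_rot: [[0.352, 0.936, 0.002], [0.936, -0.352, 0.0], [0.001, 0.002, -1.0]]
wrist_force: [-2.4, 0.1, 10.7]
finger_gap: 0.0159
```

servo_tool(
  deltas=[
    [[-0.001,0.0003,0],[0,0,0],1],
    [[-0.0012,0.0004,0],[0,0,0],1],
    [[0,0,0],[0,0,0],1],
    [[0,0,0],[0,0,0],1],
    [[0,0,0],[0,0,0],1],
  ],
)

```text
clock: 6.08
tcp_pos: [0.5421, 0.0677, 0.0579]
tcp_rot: [[0.352, 0.936, 0.003], [0.936, -0.352, 0.0], [0.001, 0.003, -1.0]]
wrist_force: [-0.3, -0.5, 8.7]
finger_gap: 0.0153
```

servo_tool(
  deltas=[
    [[0,0,0],[0,0,0],0.5],
    [[0,0,0],[0,0,0],0.5],
    [[0,0,0.02],[0,0,0],0.5],
    [[0,0,0.04],[0,0,0],0.5],
    [[0,0,0.04],[0,0,0],0.5],
  ],
)

```text
clock: 6.5
tcp_pos: [0.5396, 0.0678, 0.1569]
tcp_rot: [[0.351, 0.936, -0.003], [0.936, -0.351, 0.0], [-0.001, -0.003, -1.0]]
wrist_force: [0.1, -0.1, 0.5]
finger_gap: 0.0447
```

servo_tool(
  deltas=[
    [[-0.012,-0.025,0.03],[0,0,0],0.5],
    [[-0.012,-0.025,0.02],[0,0,0],0.5],
    [[-0.005,-0.01,0],[0,0,0],0.5],
    [[0,0,0],[0,0,0],0.5],
  ],
)

```text
clock: 6.83
tcp_pos: [0.5115, 0.005, 0.2076]
tcp_rot: [[0.355, 0.935, 0.002], [0.935, -0.355, -0.002], [-0.001, 0.002, -1.0]]
wrist_force: [0.3, -1.0, -0.1]
finger_gap: 0.0468
```

Run:
```python
from h import *
p,d,c=snap('wrist','w4')
crop('w4',150,0,350,200,3.9,'w4c')
```

```text
(no output)
```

View pics/w4c.png

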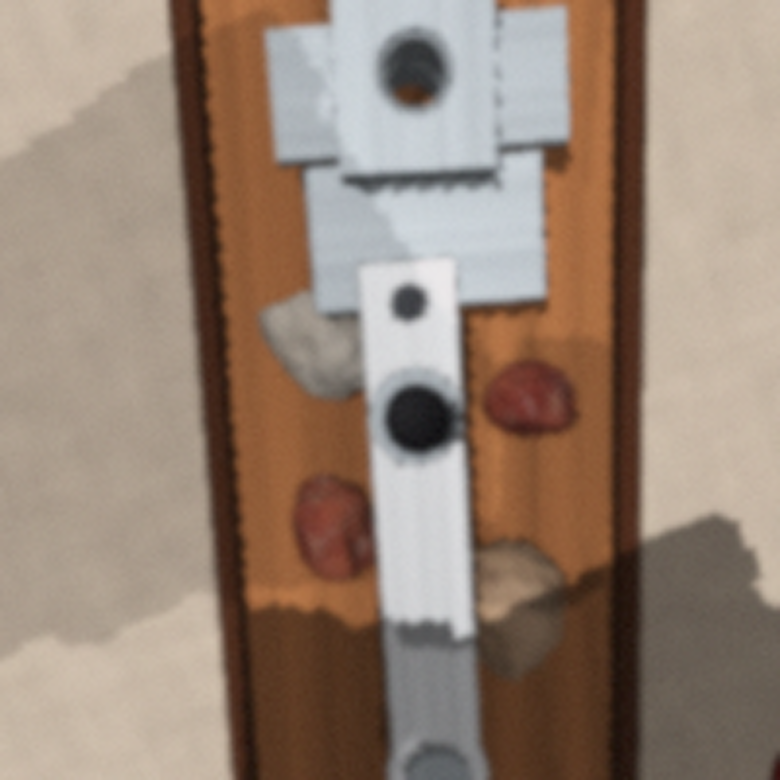

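The plate's hole now appears concentric with the fork's hole at crop (413,70). Next I'll move back to look at the pin.

servo_tool(
  deltas=[
    [[-0.01,-0.037,0],[0,0,0],0.5],
    [[-0.01,-0.037,0],[0,0,0],0.5],
    [[-0.01,-0.037,0],[0,0,0],0.5],
    [[-0.01,-0.037,0],[0,0,0],0.5],
    [[-0.01,-0.037,-0.005],[0,0,0],0.5],
  ],
)

```text
clock: 7.3
tcp_pos: [0.4618, -0.1777, 0.2011]
tcp_rot: [[0.35, 0.937, -0.0], [0.937, -0.35, 0.0], [0.0, -0.0, -1.0]]
wrist_force: [1.8, -0.3, -0.1]
finger_gap: 0.0471
```

servo_tool(
  deltas=[
    [[-0.01,-0.037,-0.01],[0,0,0],0.5],
    [[-0.008,-0.03,-0.02],[0,0,0],0.5],
    [[0,0,-0.01],[0,0,0],0.5],
    [[0,0,0],[0,0,0],0.5],
    [[0,0,0],[0,0,0],0.5],
  ],
)

```text
clock: 7.72
tcp_pos: [0.4441, -0.2427, 0.1604]
tcp_rot: [[0.35, 0.937, -0.002], [0.937, -0.35, 0.002], [0.001, -0.002, -1.0]]
wrist_force: [0.5, -0.0, -0.4]
finger_gap: 0.0469
```

Run:
```python
from h import *
p,d,c=snap('wrist','w5')
crop('w5',0,0,512,384,1.5,'w5c')
s=get_state(); print(s['tcp_pos'],s['qpos'])
c=load('w4')
W=lambda u,v,z: atz(c,150+(u+.5)/3.9-.5,0+(v+.5)/3.9-.5,z)
print(W(413,68,.061),W(419,418,.076))
```

```text
[ 0.44462625 -0.2426073   0.1612258 ] [ 36.59581226  12.49521614 -17.27279805 115.05640277   4.54897645
  53.13707022  -3.47838742]
[0.56926498 0.13940077 0.061     ] [0.5439579 0.0686647 0.076    ]
```

View pics/w5c.png

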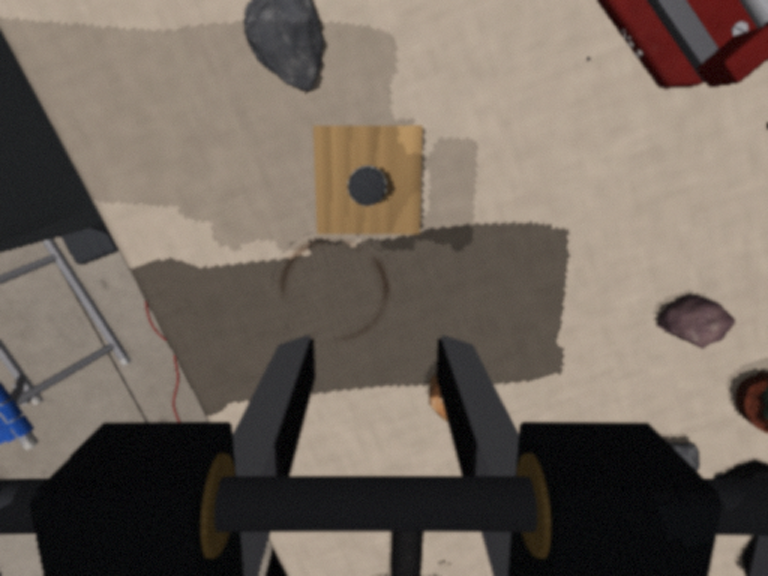

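Run:
```python
from h import *
crop('w5',190,70,310,180,6.5,'w5d')
c=load('w5'); print(atz(c,(368.5)/1.5-.5,187.5/1.5-.5,.073))
R=c['R'];t=c['t'];print('cam',-R.T@t)
for u,v in[(245,115),(250,128),(240,130),(246,125)]:print(atd(c,u,v,c['d'][v,u]))
```

```text
[ 0.46213523 -0.18637168  0.073     ]
cam [ 0.47331441 -0.16893935  0.33906397]
[ 0.46456118 -0.17959409  0.07278366]
[ 0.46473043 -0.19018737  0.07322782]
[ 0.45680353 -0.18896237  0.07227462]
[ 0.46255957 -0.18703913  0.07178703]
```

View pics/w5d.png

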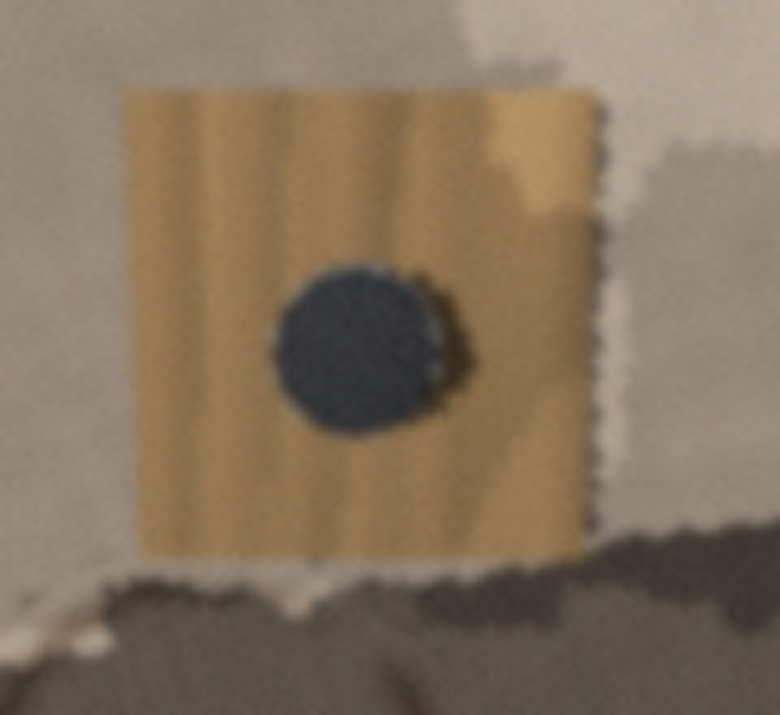

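servo_tool(
  deltas=[
    [[0.0087,0.0285,-0.02],[0,0,0],0.5],
    [[0.0087,0.0286,-0.02],[0,0,0],0.5],
    [[0,0,-0.03],[0,0,0],0.5],
    [[0,0,-0.025],[0,0,0],0.5],
    [[0,0,-0.009],[0,0,0],0.5],
  ],
)

```text
clock: 8.18
tcp_pos: [0.4609, -0.1848, 0.0554]
tcp_rot: [[0.348, 0.937, -0.002], [0.937, -0.348, 0.001], [0.001, -0.002, -1.0]]
wrist_force: [-1.0, 1.4, -0.6]
finger_gap: 0.0471
```

servo_tool(
  deltas=[
    [[0,0,-0.004],[0,0,0],0.5],
    [[0,0,0],[0,0,0],0.5],
    [[0,0,0],[0,0,0],0.6],
  ],
)

```text
clock: 8.43
tcp_pos: [0.4622, -0.1872, 0.0547]
tcp_rot: [[0.351, 0.936, 0.001], [0.936, -0.351, -0.0], [0.0, 0.001, -1.0]]
wrist_force: [0.0, -0.1, 1.2]
finger_gap: 0.0432
```

servo_tool(
  deltas=[
    [[0,0.0015,-0.0017],[0,0,0],0.7],
    [[0,0,0],[0,0,0],0.8],
    [[0,0,0],[0,0,0],0.9],
    [[0,0,0],[0,0,0],1],
    [[0,0,0],[0,0,0],1],
  ],
  squeeze=15,
)

```text
clock: 8.85
tcp_pos: [0.4615, -0.1858, 0.0522]
tcp_rot: [[0.352, 0.936, 0.001], [0.936, -0.352, -0.0], [-0.0, 0.001, -1.0]]
wrist_force: [-1.2, 0.9, 5.9]
finger_gap: 0.0197
```

servo_tool(
  deltas=[
    [[0,0,0],[0,0,0],1],
    [[0,0,0],[0,0,0],1],
    [[0,0,0],[0,0,0],1],
  ],
)

```text
clock: 9.1
tcp_pos: [0.4616, -0.1858, 0.0522]
tcp_rot: [[0.352, 0.936, 0.001], [0.936, -0.352, -0.0], [-0.0, 0.001, -1.0]]
wrist_force: [-0.6, 0.8, 7.2]
finger_gap: 0.0195
```

servo_tool(
  deltas=[
    [[0,0,0.008],[0,0,0],1],
    [[0,0,0.015],[0,0,0],1],
    [[0,0,0.02],[0,0,0],1],
    [[0,0,0.025],[0,0,0],1],
    [[0,0,0.025],[0,0,0],1],
  ],
)

```text
clock: 9.52
tcp_pos: [0.4607, -0.1854, 0.146]
tcp_rot: [[0.351, 0.936, -0.001], [0.936, -0.351, 0.001], [0.0, -0.001, -1.0]]
wrist_force: [1.2, -0.8, -0.8]
finger_gap: 0.0198
```

servo_tool(
  deltas=[
    [[0.0075,0.025,0.01],[0,0,0],1],
    [[0.0075,0.025,0],[0,0,0],1],
    [[0.0107,0.0325,0],[0,0,0],1],
    [[0.0107,0.0325,0],[0,0,0],1],
    [[0.0107,0.0325,0],[0,0,0],1],
  ],
)

```text
clock: 9.93
tcp_pos: [0.5084, -0.0368, 0.1555]
tcp_rot: [[0.352, 0.936, 0.0], [0.936, -0.352, -0.0], [-0.0, 0.0, -1.0]]
wrist_force: [-0.0, 0.0, -1.8]
finger_gap: 0.0199
```

servo_tool(
  deltas=[
    [[0.0107,0.0325,0],[0,0,0],1],
    [[0.0107,0.0325,0],[0,0,0],1],
    [[0.0075,0.0225,0],[0,0,0],1],
    [[0.0075,0.0225,0],[0,0,0],1],
    [[0,0,0],[0,0,0],1],
  ],
)

```text
clock: 10.35
tcp_pos: [0.5454, 0.0769, 0.1554]
tcp_rot: [[0.347, 0.938, 0.001], [0.938, -0.347, 0.002], [0.002, -0.0, -1.0]]
wrist_force: [-1.2, 0.2, -1.2]
finger_gap: 0.0198
```

Run:
```python
from h import *
s=get_state(); print(s['tcp_pos'],s['wrist_force'],s['torque'])
p,d,c=snap('wrist','w6')
crop('w6',0,0,512,384,1.5,'w6c')
```

```text
[0.54540214 0.07692556 0.15535332] [-1.19683209  0.22991417 -1.1538351 ] [-0.00622367 -0.0100333  -0.02129983]
```

View pics/w6c.png

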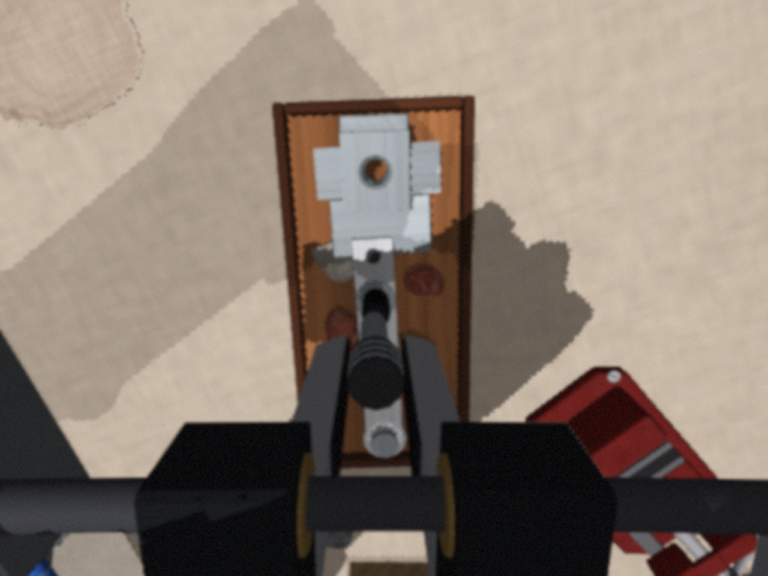

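Run:
```python
from h import *
crop('w6',205,90,295,275,4,'w6d')
```

View pics/w6d.png

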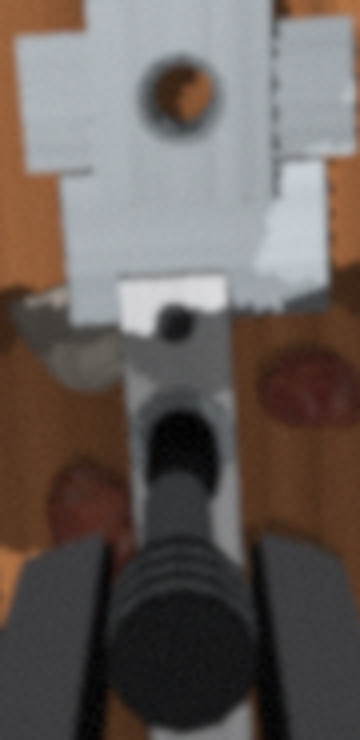

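Run:
```python
from h import *
c=load('w6')
W=lambda u,v,z: atz(c,205+(u+.5)/4-.5,90+(v+.5)/4-.5,z)
print('F',W(179,97,.061),'head',W(183,657,.1762)); h=W(183,657,.1762)
for r in[(110,657),(256,657),(183,730)]: print(np.linalg.norm(W(*r,.1762)-h))
o=h+[0,0,-.065]; u,v=proj(c,o); print('nose centre expected crop',(u-205+.5)*4-.5,(v-90+.5)*4-.5)
# nose far edge point
R=np.array([.347,.938,0]); 
for k in (5.5,):
  u,v=proj(c,o+R*k/1000); print('edge',(u-205+.5)*4-.5,(v-90+.5)*4-.5)
```

```text
F [0.56922699 0.13948354 0.061     ] head [0.54726359 0.07815133 0.1762    ]
0.009392789415608399
0.009392891666463144
0.010413449628229718
nose centre expected crop 182.59431957975573 491.058344563942
edge 182.59806861326751 461.1944352419281
```

servo_tool(
  deltas=[
    [[0.0115,0.031,0],[0,0,0],1],
    [[0.0112,0.0308,0],[0,0,0],1],
    [[0,0,-0.02],[0,0,0],1],
    [[0,0,-0.015],[0,0,0],1],
    [[0,0,0],[0,0,0],1],
  ],
)

```text
clock: 10.82
tcp_pos: [0.5658, 0.1325, 0.1173]
tcp_rot: [[0.351, 0.936, -0.004], [0.936, -0.351, -0.001], [-0.003, -0.003, -1.0]]
wrist_force: [-0.7, -0.0, -2.3]
finger_gap: 0.0194
```

servo_tool(
  deltas=[
    [[0,0,-0.004],[0,0,0],1],
    [[0,0,0],[0,0,0],1],
    [[0,0,0],[0,0,0],1],
  ],
)

```text
clock: 11.07
tcp_pos: [0.5678, 0.1331, 0.1166]
tcp_rot: [[0.352, 0.936, 0.001], [0.936, -0.352, -0.0], [0.0, 0.001, -1.0]]
wrist_force: [-0.8, -0.3, -0.9]
finger_gap: 0.0196
```

Run:
```python
from h import *
s=get_state(); print(s['tcp_pos'],s['wrist_force'],s['torque'])
p,d,c=snap('wrist','w7')
crop('w7',150,150,350,350,3.8,'w7c')
p,d,c=snap('scene','s7')
crop('s7',170,180,270,270,7,'s7c')
```

```text
[0.56779537 0.13307269 0.11663263] [-0.77679978 -0.32581063 -0.85651578] [-0.02909741 -0.0788694   0.00442566]
```

View pics/w7c.png

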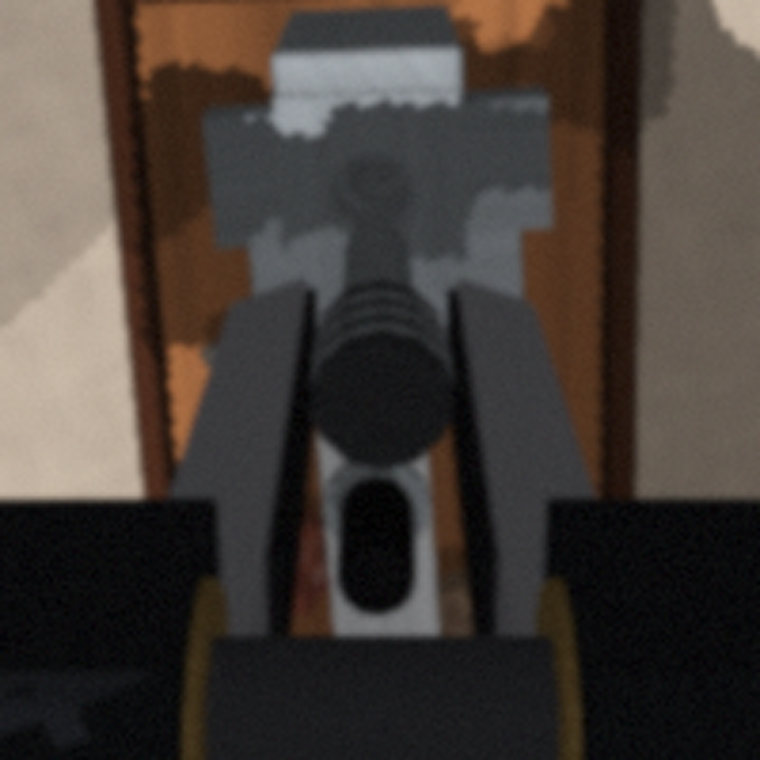

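View pics/s7c.png

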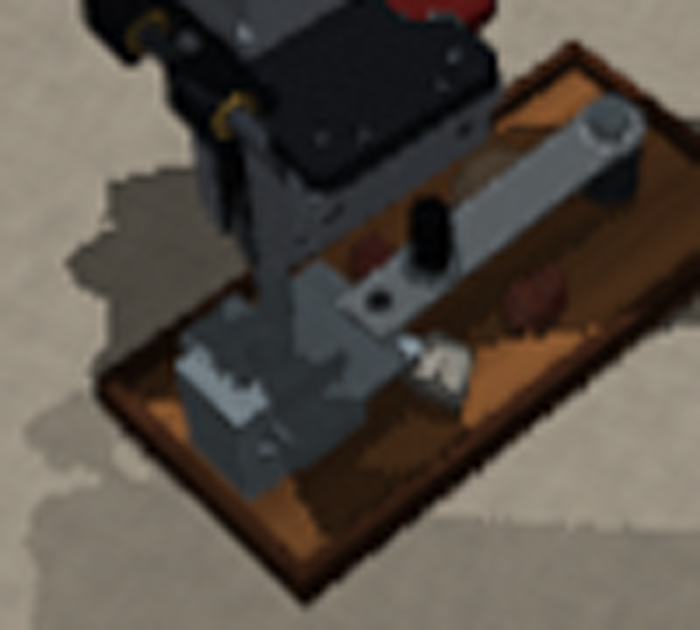

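Run:
```python
from h import *
c=load('w7')
W=lambda u,v,z: atz(c,150+(u+.5)/3.8-.5,150+(v+.5)/3.8-.5,z)
print('F',W(375,182,.061),'head',W(381,398,.1374)); h=W(381,398,.1374)
for r in[(311,398),(451,398),(381,466)]: print(np.linalg.norm(W(*r,.1374)-h))
p=cv2.imread('pics/w7.png')[180:260,190:320]; p=cv2.convertScaleAbs(p,alpha=2.2); cv2.imwrite('pics/w7d.png',cv2.resize(p,None,fx=6,fy=6,interpolation=cv2.INTER_CUBIC))
```

```text
F [0.57097979 0.14167922 0.061     ] head [0.56932315 0.13415404 0.1374    ]
0.009486933971768413
0.009488222940098824
0.010230380295372217
```

View pics/w7d.png

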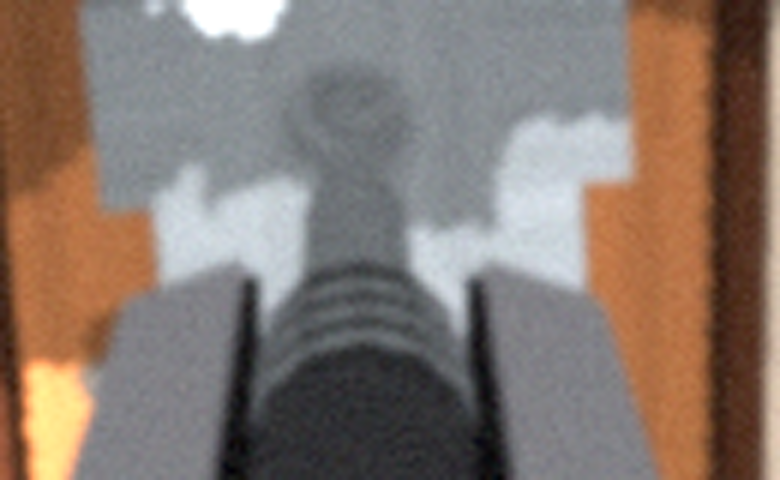

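Run:
```python
from h import *
c=load('w7')
W=lambda u,v,z: atz(c,190+(u+.5)/6-.5,180+(v+.5)/6-.5,z)
tx=np.array([.352,.936,0]);ty=np.array([.936,-.352,0])
F=W(350,121,.061);N=W(358,185,.0724)-tx*.0055
print(F,N,'delta tool',(F-N)@tx,(F-N)@ty, W(350,63,.061)@tx-F@tx)
F=np.array([.5692,.1395,.061]);print((F-N)@tx,(F-N)@ty)
print(get_state()['tcp_pos'])
```

```text
[0.57010734 0.14019655 0.061     ] [0.56757218 0.13066366 0.0724    ] delta tool 0.00981516669483024 -0.0009826615001303986 0.007323495314712991
0.00884381257053014 -0.001586750147481827
[0.56787885 0.13338494 0.11668656]
```

servo_tool(
  deltas=[
    [[0.0008,0.0035,-0.003],[0,0,0],1],
    [[0.0008,0.0035,-0.003],[0,0,0],1],
    [[0,0,0],[0,0,0],1],
    [[0,0,0],[0,0,0],1],
    [[0,0,0],[0,0,0],1],
  ],
)

```text
clock: 11.58
tcp_pos: [0.569, 0.1408, 0.1097]
tcp_rot: [[0.351, 0.936, -0.0], [0.936, -0.351, -0.0], [-0.0, -0.0, -1.0]]
wrist_force: [0.5, -0.1, -0.6]
finger_gap: 0.0194
```

Run:
```python
from h import *
s=get_state(); print(s['tcp_pos'],s['wrist_force'],s['torque'])
p,d,c=snap('wrist','w8')
p=cv2.imread('pics/w8.png')[180:260,190:320]; p=cv2.convertScaleAbs(p,alpha=2.2); cv2.imwrite('pics/w8d.png',cv2.resize(p,None,fx=6,fy=6,interpolation=cv2.INTER_CUBIC))
```

```text
[0.56896366 0.14079354 0.10966582] [ 0.47706984 -0.08655284 -0.6179087 ] [-0.0326607  -0.05517709  0.02216286]
```

View pics/w8d.png

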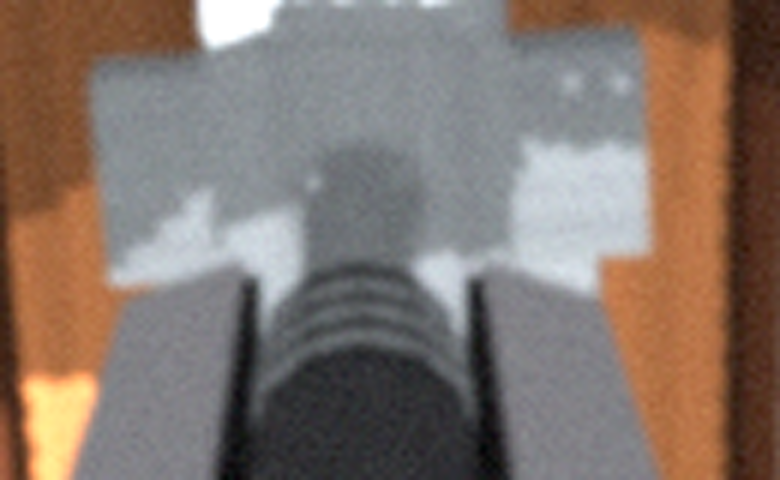

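servo_tool(
  deltas=[
    [[0,0,-0.002],[0,0,0],1],
    [[0,0,-0.002],[0,0,0],1],
    [[0,0,-0.002],[0,0,0],1],
    [[0,0,0],[0,0,0],1],
  ],
)

```text
clock: 11.97
tcp_pos: [0.5688, 0.1405, 0.1033]
tcp_rot: [[0.351, 0.936, -0.001], [0.936, -0.351, -0.0], [-0.0, -0.001, -1.0]]
wrist_force: [1.1, -0.4, -0.1]
finger_gap: 0.0194
```

Run:
```python
from h import *
s=get_state(); print(s['tcp_pos'],s['wrist_force'],s['torque'])
p,d,c=snap('wrist','w9')
p=cv2.imread('pics/w9.png')[190:250,210:300,1]; p=cv2.createCLAHE(6,(2,2)).apply(cv2.GaussianBlur(p,(0,0),.7)); cv2.imwrite('pics/w9d.png',cv2.resize(p,None,fx=8,fy=8,interpolation=cv2.INTER_CUBIC))
```

```text
[0.56880803 0.14053037 0.10325634] [ 1.10957259 -0.41528669 -0.12198214] [-0.04911052 -0.04390593 -0.03286304]
```

View pics/w9d.png

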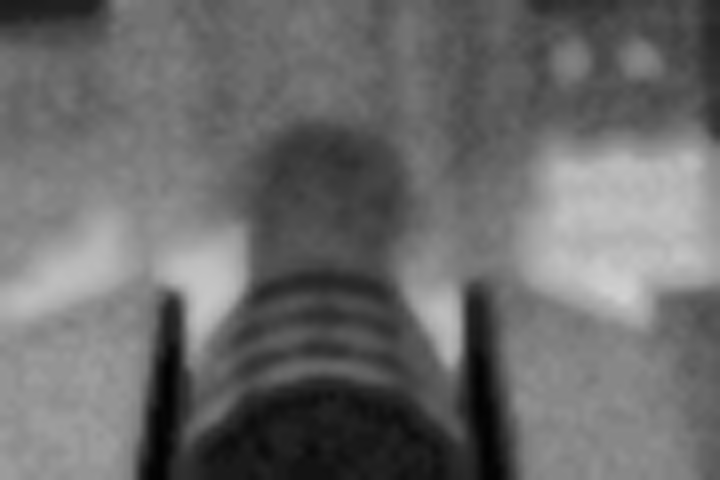

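The CLAHE crop shows the shank entering the hole mouth around (330,170). The nose is about 2 mm below the rim and I feel no contact.

servo_tool(
  deltas=[
    [[0,0,-0.0015],[0,0,0],1],
    [[0,0,-0.0015],[0,0,0],1],
    [[0,0,0],[0,0,0],1],
  ],
)

```text
clock: 12.27
tcp_pos: [0.569, 0.1405, 0.1005]
tcp_rot: [[0.352, 0.936, -0.0], [0.936, -0.352, -0.0], [-0.0, -0.0, -1.0]]
wrist_force: [-0.2, -1.4, -0.9]
finger_gap: 0.0195
```

servo_tool(
  deltas=[
    [[0,0,-0.0015],[0,0,0],1],
    [[0,0,-0.0015],[0,0,0],1],
    [[0,0,0],[0,0,0],1],
  ],
)

```text
clock: 12.52
tcp_pos: [0.569, 0.1405, 0.0975]
tcp_rot: [[0.351, 0.936, -0.0], [0.936, -0.351, -0.0], [-0.0, -0.0, -1.0]]
wrist_force: [0.5, -1.1, -1.1]
finger_gap: 0.0195
```

servo_tool(
  deltas=[
    [[-0.0002,-0.0005,-0.0015],[0,0,0],1],
    [[0,0,-0.0015],[0,0,0],1],
    [[0,0,-0.0015],[0,0,0],1],
    [[0,0,0],[0,0,0],1],
  ],
)

```text
clock: 12.85
tcp_pos: [0.5687, 0.1402, 0.0929]
tcp_rot: [[0.351, 0.936, -0.0], [0.936, -0.351, 0.0], [-0.0, -0.0, -1.0]]
wrist_force: [-0.4, -0.1, -1.6]
finger_gap: 0.0199
```

servo_tool(
  deltas=[
    [[0,0,-0.0015],[0,0,0],1],
    [[0,0,-0.0015],[0,0,0],1],
    [[0,0,0],[0,0,0],1],
    [[0,0,0],[0,0,0],1],
  ],
)

```text
clock: 13.18
tcp_pos: [0.5688, 0.1402, 0.0901]
tcp_rot: [[0.351, 0.936, -0.0], [0.936, -0.351, 0.0], [-0.0, -0.0, -1.0]]
wrist_force: [0.0, -0.6, -1.0]
finger_gap: 0.0199
```

servo_tool(
  deltas=[
    [[0,0,-0.001],[0,0,0],1],
    [[0,0,-0.001],[0,0,0],1],
    [[0,0,0],[0,0,0],1],
    [[0,0,0],[0,0,0],1],
  ],
)

```text
clock: 13.52
tcp_pos: [0.5689, 0.1401, 0.0882]
tcp_rot: [[0.351, 0.936, 0.0], [0.936, -0.351, 0.0], [0.0, 0.0, -1.0]]
wrist_force: [0.5, -1.2, -1.6]
finger_gap: 0.0198
```

servo_tool(
  deltas=[
    [[0,0,-0.001],[0,0,0],1],
    [[0,0,-0.001],[0,0,0],1],
    [[0,0,0],[0,0,0],1],
    [[0,0,0],[0,0,0],1],
  ],
)

```text
clock: 13.85
tcp_pos: [0.5688, 0.1401, 0.0862]
tcp_rot: [[0.351, 0.936, -0.0], [0.936, -0.351, -0.0], [-0.0, -0.0, -1.0]]
wrist_force: [1.2, -0.7, -1.7]
finger_gap: 0.0197
```

servo_tool(
  deltas=[
    [[0,0,-0.0015],[0,0,0],1],
    [[0,0,-0.0015],[0,0,0],1],
    [[0,0,-0.001],[0,0,0],1],
    [[0,0,0],[0,0,0],1],
  ],
)

```text
clock: 14.18
tcp_pos: [0.5687, 0.1401, 0.0819]
tcp_rot: [[0.351, 0.936, -0.0], [0.936, -0.351, -0.0], [-0.0, -0.0, -1.0]]
wrist_force: [1.2, -0.5, -1.7]
finger_gap: 0.0196
```

servo_tool(
  deltas=[
    [[0,0,-0.0015],[0,0,0],1],
    [[0,0,-0.0015],[0,0,0],1],
    [[0,0,-0.001],[0,0,0],1],
    [[0,0,0],[0,0,0],1],
  ],
)

```text
clock: 14.52
tcp_pos: [0.5687, 0.1402, 0.078]
tcp_rot: [[0.351, 0.936, -0.0], [0.936, -0.351, -0.0], [-0.0, -0.0, -1.0]]
wrist_force: [1.1, -0.8, -1.6]
finger_gap: 0.0194
```

servo_tool(
  deltas=[
    [[0,0,-0.001],[0,0,0],1],
    [[0,0,-0.001],[0,0,0],1],
    [[0,0,-0.001],[0,0,0],1],
    [[0,0,0],[0,0,0],1],
  ],
)

```text
clock: 14.85
tcp_pos: [0.5688, 0.1401, 0.0751]
tcp_rot: [[0.351, 0.936, -0.0], [0.936, -0.351, -0.0], [-0.0, -0.0, -1.0]]
wrist_force: [-0.5, -0.3, -0.8]
finger_gap: 0.0196
```

servo_tool(
  deltas=[
    [[0,0,-0.0015],[0,0,0],1],
    [[0,0,-0.0015],[0,0,0],1],
    [[0,0,-0.001],[0,0,0],1],
    [[0,0,0],[0,0,0],1],
  ],
)

```text
clock: 15.18
tcp_pos: [0.5687, 0.1402, 0.071]
tcp_rot: [[0.351, 0.936, -0.0], [0.936, -0.351, -0.0], [-0.0, -0.0, -1.0]]
wrist_force: [1.1, -0.5, -1.7]
finger_gap: 0.0194
```

servo_tool(
  deltas=[
    [[0,0,-0.0015],[0,0,0],1],
    [[0,0,-0.0015],[0,0,0],1],
    [[0,0,-0.0015],[0,0,0],1],
    [[0,0,-0.0005],[0,0,0],1],
    [[0,0,0],[0,0,0],1],
  ],
)

```text
clock: 15.6
tcp_pos: [0.5687, 0.1401, 0.0661]
tcp_rot: [[0.351, 0.936, -0.0], [0.936, -0.351, -0.0], [-0.0, -0.0, -1.0]]
wrist_force: [-0.8, -0.9, -0.4]
finger_gap: 0.0195
```

servo_tool(
  deltas=[
    [[0,0,-0.0005],[0,0,0],1],
    [[0,0,-0.0005],[0,0,0],1],
    [[0,0,0],[0,0,0],1],
    [[0,0,0],[0,0,0],1],
  ],
)

```text
clock: 15.93
tcp_pos: [0.5689, 0.1402, 0.0653]
tcp_rot: [[0.351, 0.936, 0.0], [0.936, -0.351, 0.0], [0.0, -0.0, -1.0]]
wrist_force: [-0.7, -0.0, -0.7]
finger_gap: 0.0199
```

servo_tool(
  deltas=[
    [[0,0,0],[0,0,0],0.75],
    [[0,0,0],[0,0,0],0.65],
    [[0,0,0],[0,0,0],0.6],
    [[0,0,0],[0,0,0],0.6],
  ],
)

```text
clock: 16.27
tcp_pos: [0.5689, 0.1402, 0.0653]
tcp_rot: [[0.351, 0.936, 0.0], [0.936, -0.351, 0.0], [0.0, 0.0, -1.0]]
wrist_force: [0.2, -0.4, 0.0]
finger_gap: 0.0365
```

servo_tool(
  deltas=[
    [[0,0,0.01],[0,0,0],0.6],
    [[0,0,0.03],[0,0,0],0.6],
    [[0,0,0.03],[0,0,0],0.6],
    [[-0.012,-0.035,0.015],[0,0,0],0.6],
    [[-0.012,-0.035,0],[0,0,0],0.6],
  ],
)

```text
clock: 16.68
tcp_pos: [0.5465, 0.0719, 0.1544]
tcp_rot: [[0.348, 0.937, 0.005], [0.938, -0.348, 0.002], [0.003, 0.005, -1.0]]
wrist_force: [2.0, -0.7, 0.4]
finger_gap: 0.0374
```

servo_tool(
  deltas=[
    [[-0.012,-0.035,0.02],[0,0,0],0.6],
    [[0,0,0],[0,0,0],0.6],
    [[0,0,0],[0,0,0],0.6],
  ],
)

```text
clock: 16.93
tcp_pos: [0.5333, 0.0334, 0.1719]
tcp_rot: [[0.355, 0.935, 0.002], [0.935, -0.355, -0.001], [0.0, 0.003, -1.0]]
wrist_force: [0.6, 0.5, 0.1]
finger_gap: 0.0377
```

Run:
```python
from h import *
s=get_state(); print(s['clock'],s['tcp_pos'],s['wrist_force'])
p,d,c=snap('wrist','w10')
crop('w10',120,0,380,200,3,'w10c')
# head top heights
u,v=map(int,np.round(proj(c,[.5692,.1395,.085]))); print(u,v)
for du in(-4,0,4):
  for dv in(-4,0,4): print(atd(c,u+du,v+dv,d[v+dv,u+du]).round(4))
p,d,c=snap('scene','s10')
crop('s10',120,170,320,310,4,'s10c')
```

```text
16.9333 [0.53327535 0.03337317 0.17193216] [0.62034177 0.50455823 0.05665611]
243 51
[0.5677 0.1429 0.0843]
[0.5667 0.1403 0.0853]
[0.5657 0.1378 0.0845]
[0.5704 0.1418 0.0851]
[0.5695 0.1393 0.0848]
[0.5685 0.1367 0.0852]
[0.5732 0.1409 0.0841]
[0.5723 0.1384 0.0835]
[0.5712 0.1356 0.0856]
```

View pics/w10c.png

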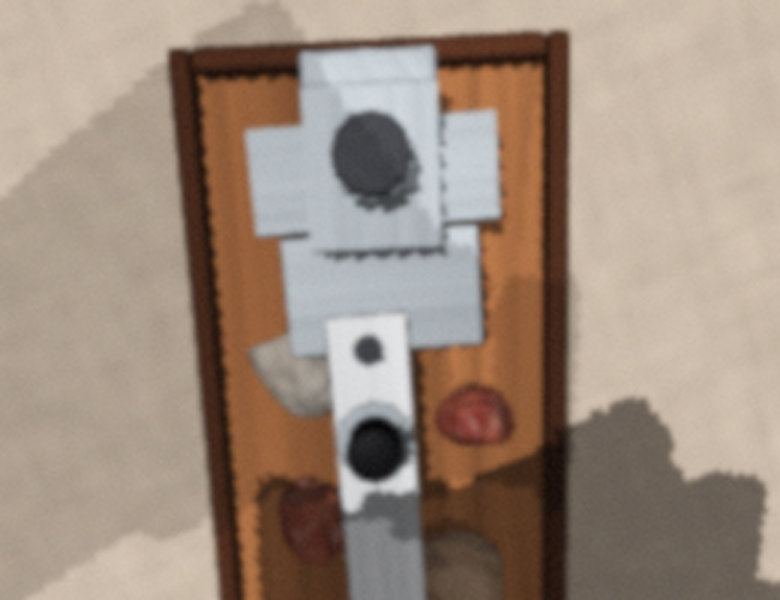

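View pics/s10c.png

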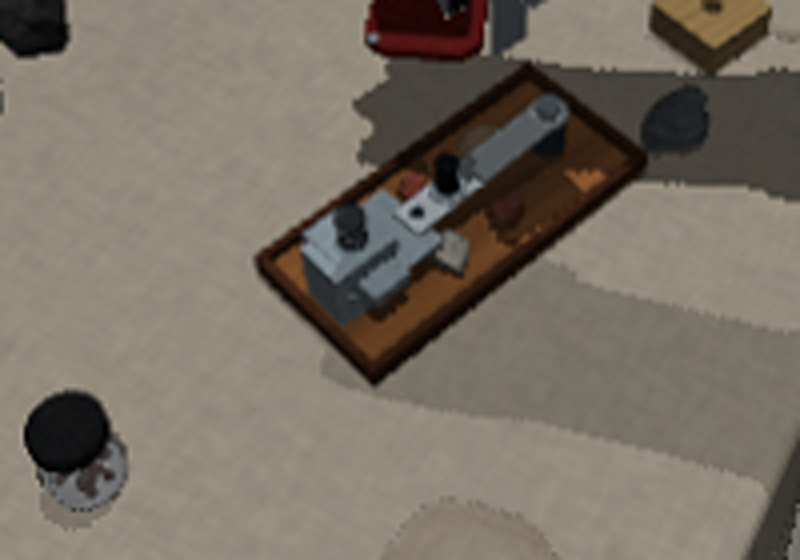

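Run:
```python
from h import *
a=cv2.imread('pics/scene0.png',0);b=cv2.imread('pics/s10.png',0)
for n,(x,y,r) in dict(jar=(139,283,22),slate=(289,200,14),agate=(315,142,12)).items():
    t=a[y-r:y+r,x-r:x+r]; w=b[y-r-5:y+r+5,x-r-5:x+r+5]
    m=cv2.matchTemplate(w,t,cv2.TM_CCOEFF_NORMED); print(n,cv2.minMaxLoc(m)[1::2])
print(hand_in())
```

```text
jar (0.9997963309288025, (5, 5))
slate (0.7915678024291992, (5, 5))
agate (0.9994746446609497, (5, 5))
the job is handed in; nothing more can be done
None
```

The tray is locked and I have handed the job in. The robot's clock stood at about 17 s, well inside the 72 s limit.

- **Bar:** I swung it by its knob until the eye plate lay in the fork's slot. The wrist picture showed the two holes about 4 mm apart, so I moved the bar about 2 mm further at the knob to line them up.
- **Pin:** I took it from the block and lowered it in steps of 1 to 1.5 mm. It went through the fork and plate with no upward resistance and side forces under 1.5 N. I released it about 1 mm above home and it dropped the rest of the way.

**Last checks:**
- **Pin head:** the wrist depth readings put its top at 84 to 85.5 mm across the face, against 85 mm when fully home. The gripper was clear of everything.
- **Jar, agate and slate:** all three matched their starting places to the pixel in the scene camera. The slate's match was weaker (0.79) because the arm's shadow now falls on it, and nothing came near it.
- **Disagreement:** before insertion, different ways of measuring the gap between pin and hole differed by up to 4 mm. I started from the middle value and let the feel of the descent confirm it.

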